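Snap the handpiece rest back onto the console's rail

TASK

Put the white handpiece rest back on the small console's rail: hook its rear lip under the rail's upper edge while its foot is still raised, rock the foot down until the clip snaps under the lower edge, then slide the rest along the rail until it sits snug against the metal end stop. It is only plastic, so go by feel: never ram or force it against the rail, and only nudge the stop. Let go at the end, and leave the two powder jars and the dropper bottle where they are.

Things in the scene. Friction and masses are not known exactly. Their poses are not given: they have to be found in the camera images.
- rest: Handpiece rest: loose white clip-on holder, 60 (x) x 44 (y) x 82 mm, 0.12 kg, upright on the bench. Origin under its middle at its foot; +x to the hook side. Hook wall and clip hang 18 mm below a base plate (z = 18 to 28 mm), whose underside seats on the rail. At x = -26, z = 8 mm is a black clip. When home its axes are parallel to the rail's and its origin is at (-1 to 0, y, -18) mm there.
- rest_grip (a point): Middle of the rest's body, at (0, 0, 46) mm in its frame: 38 mm (x) by 24 mm (y), from z = 28 mm (top of the base plate) to 65 mm; pinch it across the 24 mm, fingers along y, tips just over the plate. Above it the two prongs of a U cradle reach up to z = 82 mm.
- rest_lip (a point): Tip of the hook's toe, middle of its upper edge, at (15, 0, 9.5) mm in the rest's frame. The rigid toe (x = 15 to 21, z = 4.5 to 9.5 mm) points to -x from a wall (x = 21 to 30, z = 0 to 18 mm). Between toe and underside is a slot 8.5 mm high and 6 mm deep, open to -x, for the rail's upper flange edge.
- rest_foot (a point): Point on the underside over the clip, at (-20, 0, 18) mm in the rest's frame; on the rail's top face when home. Clip: stiff spring slide 32 mm wide; nose edge at x = -16.5 mm, flat top at z = 11.5 mm, sloping off to x = -22 mm at its bottom; release tab out to x = -40 mm. Rocking the foot down takes 8 to 18 N; when the clip snaps under the edge, this drops at once by 2 to 6 N.
- rest_side (a point): Middle of the lower edge of the base plate's -y end face, at (0, -22, 18) mm in the rest's frame: the face that comes to bear on the end stop.
- console: Console: fixed grey wedge housing, 100 mm deep (x), 130 mm long (y), 16 mm high in front, 37 mm at the back; its face slopes up by 12 degrees away from the robot. Origin under its middle at bench height; x from its low front edge to its back, roughly away from the robot; z up. Between it and the robot, to the left, stands a metal lamp pole, 0.65 m high, at x 0.23, y 0.23 m.
- rail: Aluminium rail over the sloping face, 122 mm long. Origin: middle of its top face, 56 mm up; y along it, x up the slope, z square out. Flange 40 mm wide (x = -20 to 20), 5 mm thick (z = -5 to 0), free on both sides of an 18 mm web, console 25 mm below. Hook takes edge x = 20, clip x = -20 mm. The rest hooks on with its foot raised 30 degrees to the rail (18 to the bench), 1 mm to spare.
- rail_pin (a point): The rail's pivot, at (17, 0, -3) mm in the rail's frame, along y, by its upper edge. The rail is cushioned: pressed at its lower edge it swings down about it against rubber buffers (0.09 N m, then 2.3 N m per rad, at most 0.26 rad, then hard) and springs back when free; its upper edge is firm. So the foot must be rocked some way past the home pose (less than 0.18 rad) before the clip snaps.
- end_stop: Low steel clamp, tight on the rail's -y half: 14 mm along the rail, 46 mm across, 8 mm above the rail's top face (lower than the top of the rest's base plate). Origin in its +y face, on which the rest bears, at the middle of the rail's top face; axes as the rail's. It stands 27 to 47 mm to the -y side of the rail's middle.
- powder_jar: Bystander: a small powder jar with a screw cap, 36 mm across and 43 mm tall, loose on the bench to the left of the console; origin under its middle.
- powder_jar2: Bystander: a second powder jar, the same size, beside the first; origin under its middle.
- dropper_bottle: Bystander: a small white dropper bottle, 26 mm across and 56 mm tall, loose on the thin plate with the burner; origin under its middle.

How it is judged (in metres and radians):
On the way, in this order (a step that is already met when the one before it is completed fails the run):
1. the rest's lip is hooked under the rail's upper edge while its foot is still raised (x of rest_lip in the frame of rail between 0.008 and 0.0175 m and z of rest_lip in the frame of rail between -0.014 and -0.0045 m and angle between the z axis of rest and the z axis of rail, either way round above 0.15 rad), for 0.1 s.
2. the foot is down and its clip has snapped under the rail's lower edge (angle between the z axis of rest and the z axis of rail, either way round below 0.09 rad and z of rest_foot in the frame of rail between -0.002 and 0.0015 m and x of rest_lip in the frame of rail between 0.01 and 0.0185 m and z of rest_lip in the frame of rail between -0.0115 and -0.0045 m), for 0.2 s.
At the end, for the whole second after the job is handed in: The rest sits home on the rail: parallel to it within 0.09 rad, its foot within 1.5 mm of the rail's top face with the clip under the lower edge, its lip under the upper edge, its end face no more than 1.5 mm from the end stop, at rest and released (all of step 2 and y of rest_side in the frame of end_stop between -0.002 and 0.0015 m and linear speed of rest below 0.01 m/s); the robot touches nothing.
It fails at once if the rest is pressed against the rail or console with more than 60 N (contact force between rest and console above 60 N).
It fails at once if the rest is pushed against the end stop with more than 20 N (contact force between rest and end_stop above 20 N).
It fails at once if a powder jar or the dropper bottle is shifted by more than 15 mm (distance of any of powder_jar, powder_jar2, dropper_bottle from where it was at the start of the episode above 0.015 m).
It also fails if it takes over 61 s, if anything falls off the work surface, if the arm or the gripper's body presses on something with over 40 N, if the wrist force passes 120 N, or if a joint passes its speed limit or range.

ROBOT

A 6-joint arm with a two-finger parallel gripper is mounted at the origin on a cart in front of the work surface, level with it; the furniture and walls round the work are solid. World frame = base frame: x ahead of the robot, y to its left, z up, the work surface at z = 0. Lengths are in mm, angles in rad, forces in N, time in s.
With the tool pointing down it reaches from about 350 to 975 mm from the base axis. Payload 7.1 kg.
Tool frame: the origin (TCP) lies on the front face of the gripper's body, between the roots of the fingers; the fingertips stand 80 mm ahead of it and the grasp point (between the pads) lies 61 mm ahead of it; z points along the fingers, y is the line along which they close (so a half turn about z gives the same grasp; the last joint's range is limited). The gripper opens to 88 mm and grips with 3 to 60 N. Pads are 20 mm wide; open, the fingers measure 115 mm over their backs; the gripper's body (75 mm by 178 mm) begins 61 mm behind the grasp point.
Start: joints at [-1.188, 0.423, 1.63, -0, 1.089, -0.019], TCP at [244.438, -575.2, 302.675] pointing down, gripper open.
Joint ranges: [-3, 3], [-0.9, 2.11], [0.09, 2.58], [-1.31, 4.45], [0.11, 2.69], [-2.54, 2.54]. Speed limits (rad/s): [2.39, 2.39, 3.01, 3.14, 3.14, 3.14].

INTERFACE

Orientations are given as a rotation vector (axis times angle).
In Python, from workcell import readout, vision, close_job gives the robot as it stands.
- The arm moves only by the tool servo_tool, never from a script. Its argument "plan" is a list that holds one entry, the list of rows, each a list of 7 numbers: the gripper command: -1 is fully open, 1 is shut, values between are in proportion, then the shift along the world's x, y, z in units of 40 mm (1.0 is 40 mm), then the turn, a rotation vector about the world's x, y, z in units of 5 degrees (1.0 is 5 degrees). A call has 1 to 5 rows; each row shifts and turns the commanded pose from where the row before left it; what a row does not reach is not made up. A row lasts 1/12 s, in which the tool goes at most 41.7 mm and 7.16 degrees, less where a joint would pass 70% of its speed; a pose out of reach is approached as far as the arm can. A call is refused whole if a number of a shift passes 1 or a number of a turn 1, either way. A call with a gripper value outside its range is refused whole. The fingers move at their own pace and stop on an object; the grip force is fixed at half the most. Time passes only in rows, so rows that do not move let the fingers close. It gives the time, the measured TCP pose, the force, the opening and the grip force at its end, in the units of the state.
- readout.get_obs(): the state, without advancing time (a new reading comes with each control period).
- vision.get_image(name): name is "scene" or "top" or "wrist"; returns the picture (480x640x3 uint8, red, green, blue); there is no depth.
- vision.camera_params(name): a dict with "fx", "fy", "cx", "cy" (pixels), "D" ([k1, k2, p1, p2, k3] as OpenCV has them; the pictures are not rectified), "rvec" (rotation vector, rad) and "tvec" (3), from world to camera coordinates, as OpenCV has them; the wrist camera has in their place "hand_eye" (4x4, takes a point from camera to tool coordinates, whose origin is the TCP and whose axes are the flange's). Camera axes: x right, y down, z forward; pixel columns grow to the right and rows downward; lengths in mm; the calibration is good to about 2 mm. A picture is of the moment at which its call begins: read the wrist's pose just before it. camera_params takes no time and is no camera call.
- close_job(): hands the job in; it is judged then, once.
The state is a dict: "t": time; "qpos": joint angles; "qvel": joint speeds; "joint_torque": joint torques, N m; "ee_pos": TCP position; "orientation": TCP orientation; "ft_force": force on the tool from outside, world axes, zero at the start; "moment": the same for the moment, N m; "width": finger opening in mm; "grasp_force": force on a finger pad.
Only numpy, scipy, OpenCV 4.12 (cv2) and the standard library are available. Lean on these libraries where they do the work, as an engineer would, in place of code of your own. Each camera call takes 0.05 s, during which the arm holds its last target. There are 200 camera calls.

## Working session

There is one attempt and no reset: what is moved stays moved. The work goes in short steps, Python scripts to look and compute and a tool call to move; the robot and the scene stay as the last step left them, time stands still between calls to the robot, and variables do not carry over. Pictures are saved under pics/ and viewed, at most 10 in all, crops included, and the job is handed in when it is done.

Besides the shell and the picture viewer there is one more tool, called after "Request:" as a command line: name --argument value ..., lists and objects as JSON in quotes. servo_tool: Moves the arm, as the interface text tells. Its arguments: {"type":"object","properties":{"plan":{"type":"array"}},"required":["plan"]}

```bash
mkdir -p pics; python3 - <<'E'
from workcell import readout, vision
import cv2,numpy as np
o=readout.get_obs();print({k:np.round(v,3).tolist() for k,v in o.items()})
for n in("scene","top","wrist"):
    p=vision.camera_params(n);print(n,{k:np.round(v,3).tolist() for k,v in p.items()})
    im=vision.get_image(n);np.save(f'pics/{n}0.npy',im);cv2.imwrite(f'pics/{n}0.png',im[...,::-1])
E
```

```text
{'t': 0.0, 'qpos': [-1.188, 0.424, 1.631, -0.0, 1.089, -0.019], 'qvel': [-0.0, -0.001, 0.001, 0.0, 0.0, -0.001], 'joint_torque': [-0.0, -54.461, -27.367, 0.064, 0.023, -0.0], 'ee_pos': [244.268, -574.819, 301.889], 'orientation': [-3.077, -0.627, 0.0], 'ft_force': [0.664, 0.176, -0.207], 'moment': [-0.053, 0.046, -0.027], 'grasp_force': 0.0, 'width': 87.841}
scene {'fx': 509.016, 'fy': 509.016, 'cx': 306.487, 'cy': 241.381, 'D': [0.048, 0.0, 0.0, 0.0, 0.0], 'rvec': [1.065, -2.423, 1.025], 'tvec': [416.03, 336.609, 643.688]}
top {'fx': 502.367, 'fy': 502.367, 'cx': 314.967, 'cy': 242.052, 'D': [-0.062, 0.0, 0.0, 0.0, 0.0], 'rvec': [2.096, -2.138, 0.193], 'tvec': [54.453, 574.486, 813.936]}
wrist {'fx': 330.712, 'fy': 330.712, 'cx': 321.619, 'cy': 238.058, 'D': [-0.055, 0.0, 0.0, 0.0, 0.0], 'hand_eye': [[0.001, -0.967, -0.256, 69.774], [1.0, 0.001, -0.0, 0.541], [0.0, -0.256, 0.967, -81.173], [0.0, 0.0, 0.0, 1.0]]}
```

View pics/scene0.png

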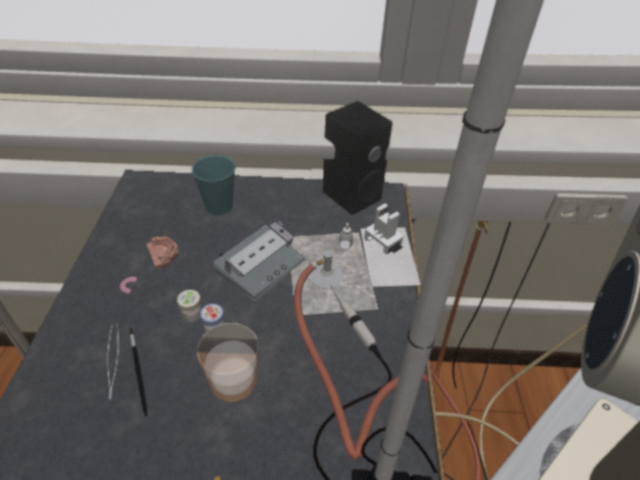

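View pics/top0.png

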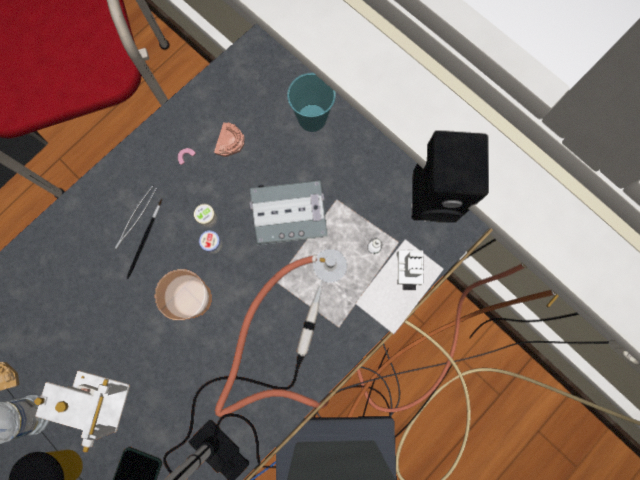

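The scene view shows the rest at about (383,230) and the console at (262,258). In the top view the rest is at (410,268) and the console at (288,212), with the end stop at (318,205). I'll enlarge both areas.

```bash
cat > h.py <<'E'
import numpy as np,cv2
from workcell import readout,vision
from scipy.spatial.transform import Rotation as R
def cam(n,o=None):
    p=vision.camera_params(n);K=np.array([[p['fx'],0,p['cx']],[0,p['fy'],p['cy']],[0,0,1.]])
    if n=='wrist':
        o=o or readout.get_obs();H=np.array(p['hand_eye']);Rt=R.from_rotvec(o['orientation']).as_matrix()
        Rc=Rt@H[:3,:3];c=Rt@H[:3,3]+np.array(o['ee_pos'])
    else:
        Rc=R.from_rotvec(np.ravel(p['rvec'])).as_matrix().T;c=-Rc@np.ravel(p['tvec'])
    return K,np.array(p['D'],float),Rc,c
def ray(C,uv):
    K,D,Rc,c=C;q=cv2.undistortPoints(np.array(uv,float).reshape(-1,1,2),K,D).reshape(-1,2)
    return c,np.c_[q,np.ones(len(q))]@Rc.T
def onz(C,uv,z):
    c,d=ray(C,uv);return c+d*((z-c[2])/d[:,2])[:,None]
def proj(C,P):
    K,D,Rc,c=C;return cv2.projectPoints(np.array(P,float).reshape(-1,3),R.from_matrix(Rc.T).as_rotvec(),-Rc.T@c,K,D)[0].reshape(-1,2)
E
python3 - <<'E'
from h import *
T=np.load('pics/top0.npy');S=np.load('pics/scene0.npy')
a=lambda I,x,y,w,h:cv2.resize(I[y:y+h,x:x+w],(400,300),interpolation=cv2.INTER_CUBIC)
m=np.vstack([np.hstack([a(T,240,170,100,75),a(T,370,230,80,60)]),np.hstack([a(S,205,210,120,90),a(S,340,195,80,60)])])
cv2.imwrite('pics/c1.png',m[...,::-1])
C=cam('top');print(C[3],cam('scene')[3])
print(onz(C,[(410,268),(288,212),(318,205),(204,213),(208,241),(375,245)],[0,40,60,43,43,56] and 30))
E
```

```text
[410.42164832  37.02459562 908.66612369] [122.25604754 462.97145305 686.60849803]
[[ 530.24882147 -123.40730473   30.        ]
 [ 636.54413624   91.00084296   30.        ]
 [ 648.42385353   36.63312121   30.        ]
 [ 638.08436725  243.4281542    30.        ]
 [ 586.20205555  234.94167981   30.        ]
 [ 572.78694301  -63.2860803    30.        ]]
```

View pics/c1.png

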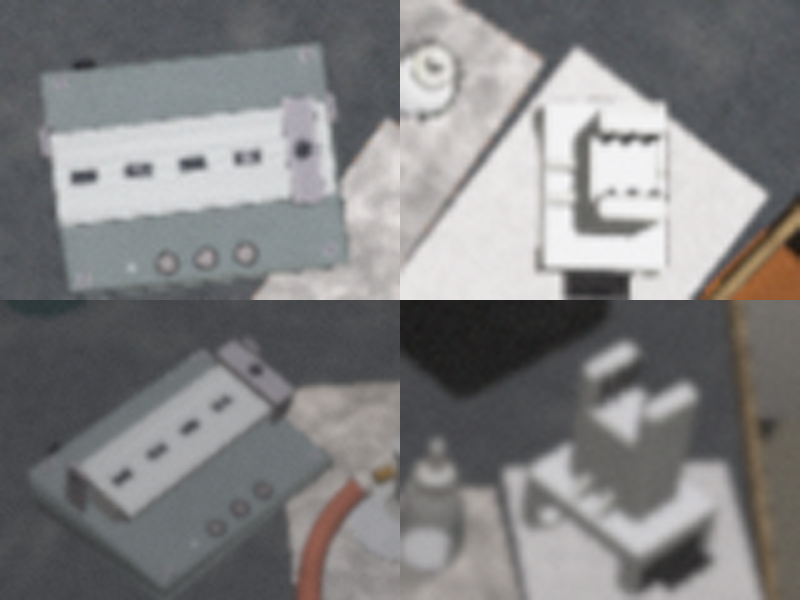

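The crops show the rest upright with its clip side towards the robot. In the top crop its plate corners are at (544,103), (542,268) and (666,270). The rail corners are at (48,132) and (60,223), and the stop's face is near u = 284.

```bash
python3 - <<'E'
from h import *
C=cam('top');np.set_printoptions(precision=1,suppress=True)
f=lambda l:[(370+(u-400)/5,230+v/5) for u,v in l]
g=lambda l:[(240+u/4,170+v/4) for u,v in l]
r=onz(C,f([(544,103),(542,268),(666,270)]),28);print('rest',r,(r[0]+r[2])/2, np.degrees(np.arctan2(*(r[0]-r[1])[[1,0]])))
up=onz(C,g([(48,132),(283,103)]),60.2);lo=onz(C,g([(60,223),(295,204)]),51.8)
print('up',up,'lo',lo)
for e in(up,lo):
    d=e[0]-e[1];print(np.degrees(np.arctan2(-d[0],d[1])))
print('jars',onz(C,[(204,213),(208,241)],43),'drop',onz(C,[(375,245)],50))
print('console base corners',onz(C,g([(42,73),(320,43)]),37),onz(C,g([(70,290),(346,262)]),16))
E
```

```text
rest [[ 562.1 -105.5   28. ]
 [ 503.3 -101.9   28. ]
 [ 501.7 -145.5   28. ]] [ 531.9 -125.5   28. ] -3.501566303760645
up [[646.4 152.1  60.2]
 [657.3  49.   60.2]] lo [[607.4 147.7  51.8]
 [613.7  44.7  51.8]]
6.015036322602006
3.519667354791578
jars [[634.7 240.4  43. ]
 [583.6 232.   43. ]] drop [[569.1 -61.   50. ]]
console base corners [[680.6 158.2  37. ]
 [691.9  32.1  37. ]] [[584.4 147.7  16. ]
 [594.7  22.3  16. ]]
```

Request:
servo_tool --plan '[[[-1, 0.6, 0.94, -0.15, 0, 0, -0.44], [-1, 0.6, 0.94, -0.15, 0, 0, -0.44], [-1, 0.6, 0.94, -0.15, 0, 0, -0.44], [-1, 0.6, 0.94, -0.15, 0, 0, -0.44], [-1, 0.6, 0.94, -0.15, 0, 0, -0.44]]]'

```text
t: 0.57
ee_pos: [355.9, -399.5, 274.5]
orientation: [-3.125, -0.325, 0.0]
ft_force: [1.1, -1.0, 0.4]
width: 87.6
grasp_force: 0.0
```

Request:
servo_tool --plan '[[[-1, 0.6, 0.94, -0.15, 0, 0, -0.44], [-1, 0.6, 0.94, -0.15, 0, 0, -0.44], [-1, 0.6, 0.94, -0.15, 0, 0, -0.44], [-1, 0.6, 0.94, -0.15, 0, 0, -0.44], [-1, 0.6, 0.94, -0.15, 0, 0, -0.44]]]'

```text
t: 0.98
ee_pos: [467.3, -225.2, 246.9]
orientation: [-3.141, -0.025, 0.0]
ft_force: [0.4, 0.1, -0.5]
width: 87.6
grasp_force: 0.0
```

Request:
servo_tool --plan '[[[-1, 0.6, 0.94, -0.15, 0, 0, -0.44], [-1, 0.6, 0.94, -0.15, 0, 0, -0.44], [-1, 0, 0, 0, 0, 0, 0], [-1, 0, 0, 0, 0, 0, 0]]]'

```text
t: 1.32
ee_pos: [511.7, -155.6, 235.5]
orientation: [-3.14, 0.085, 0.002]
ft_force: [-0.5, -0.0, -0.0]
width: 87.8
grasp_force: 0.0
```

```bash
python3 - <<'E'
from h import *
o=readout.get_obs();im=vision.get_image('wrist');np.save('pics/w1.npy',im)
print(o['ee_pos'],o['orientation'],o['ft_force'],R.from_rotvec(o['orientation']).as_matrix().round(3))
cv2.imwrite('pics/w1.png',im[...,::-1])
E
```

```text
[ 511.67446491 -155.57081336  235.49040373] [-3.14025228e+00  8.54738332e-02  1.52489208e-03] [-0.54154869 -0.02611636 -0.03153833] [[ 0.999 -0.054 -0.001]
 [-0.054 -0.999  0.   ]
 [-0.001 -0.    -1.   ]]
```

View pics/w1.png

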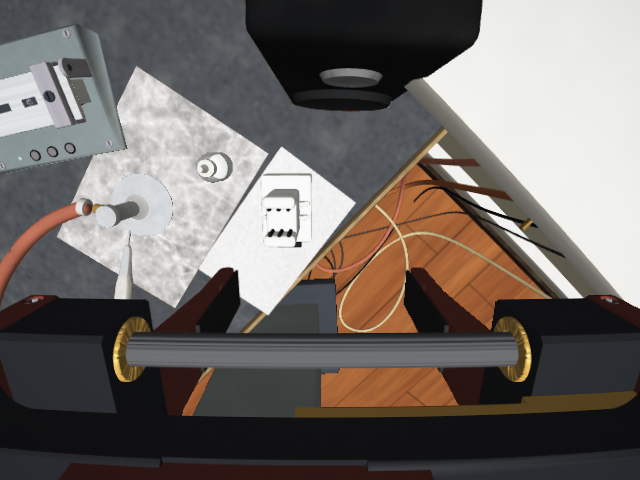

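The wrist view shows the rest at about (286,208), with its plate spanning u 262–312 and v 175–243, and a black speaker behind it. I'll enlarge it for the corners.

```bash
python3 - <<'E'
import numpy as np,cv2
T=np.load('pics/w1.npy')
a=cv2.resize(T[165:255,245:345],(400,360),interpolation=cv2.INTER_CUBIC)
b=cv2.resize(T[15:155,0:155],(400,360),interpolation=cv2.INTER_CUBIC)
cv2.imwrite('pics/c2.png',np.hstack([a,b])[...,::-1])
E
```

```text
(no output)
```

View pics/c2.png

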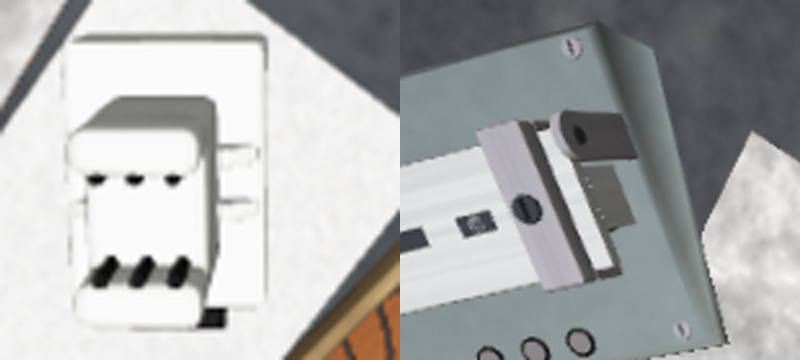

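```bash
python3 - <<'E'
from h import *
np.set_printoptions(precision=1,suppress=True)
o=readout.get_obs();C=cam('wrist',o)
f=lambda l:[(245+u/4,165+v/4) for u,v in l]
r=onz(C,f([(70,40),(261,40),(261,308)]),28);print('rest',r,(r[0]+r[2])/2,np.linalg.norm(r[0]-r[1]),np.linalg.norm(r[2]-r[1]))
e=r[1]-r[2];print(np.degrees(np.arctan2(e[1],e[0])));e=r[0]-r[1];print(np.degrees(np.arctan2(-e[0],e[1])))
s=[((u-400)/2.581,15+v/2.571) for u,v in [(478,130),(550,290)]]
# stop top corners: rail (23,*,8),(-23,*,8)
a=np.radians(12)
zs=[56+x*np.sin(a)+8*np.cos(a) for x in(23,-23)]
P=np.array([onz(C,[q],z)[0] for q,z in zip(s,zs)]);print('stop',P,P.mean(0),np.linalg.norm(P[0]-P[1]),np.degrees(np.arctan2(*(P[0]-P[1])[[1,0]])))
l=[((u-400)/2.581,15+v/2.571) for u,v in [(400,172),(485,150),(400,311),(535,283)]]
up=onz(C,l[:2],60.2);lo=onz(C,l[2:],51.8);print('up',up,'lo',lo)
E
```

```text
rest [[ 563.2 -109.1   28. ]
 [ 560.8 -150.3   28. ]
 [ 501.  -146.4   28. ]] [ 532.1 -127.8   28. ] 41.23412194936137 59.93677437339691
-3.6647194811072463
-3.302870324912822
stop [[655.7  46.1  68.6]
 [611.7  41.1  59. ]] [633.7  43.6  63.8] 45.283941950416654 6.403949745228441
up [[649.7  81.3  60.2]
 [652.6  52.1  60.2]] lo [[611.1 100.1  51.8]
 [615.1  51.3  51.8]]
```

```bash
python3 - <<'E'
from h import *
np.set_printoptions(precision=1,suppress=True)
C=cam('wrist');T=cam('top')
print(onz(C,[(295,105),(390,105)],0));print(onz(T,[(415,218),(466,220)],0))
for z in(100,150,200,250):print(z,onz(T,[(430,195),(486,190)],z).ravel(),onz(C,[(340,80)],z))
E
```

```text
[[ 622.2 -139.4    0. ]
 [ 617.6 -225.2    0. ]]
[[ 627.9 -143.3    0. ]
 [ 622.2 -238.5    0. ]]
100 [ 642.9 -150.9  100.   649.9 -246.1  100. ] [[ 622.1 -174.7  100. ]]
150 [ 628.6 -139.3  150.   635.1 -228.6  150. ] [[ 612.6 -171.6  150. ]]
200 [ 614.2 -127.7  200.   620.3 -211.1  200. ] [[ 603.1 -168.5  200. ]]
250 [ 599.8 -116.1  250.   605.5 -193.6  250. ] [[ 593.6 -165.5  250. ]]
```

Request:
servo_tool --plan '[[[-1, 0.25, 0.36, -0.4, 0, 0, 0], [-1, 0.25, 0.36, -0.4, 0, 0, 0], [-1, 0, 0, 0, 0, 0, 0]]]'

```text
t: 1.62
ee_pos: [530.3, -128.6, 202.1]
orientation: [-3.139, 0.094, 0.004]
ft_force: [-0.1, -0.2, -0.1]
width: 87.8
grasp_force: 0.0
```

Request:
servo_tool --plan '[[[-1, 0.05, 0.04, -0.8, 0, 0, 0], [-1, 0, 0, -0.7, 0, 0, 0], [-1, 0, 0, -0.55, 0, 0, 0], [-1, 0, 0, -0.18, 0, 0, 0], [-1, 0, 0, 0, 0, 0, 0]]]'

```text
t: 2.03
ee_pos: [531.5, -128.3, 113.6]
orientation: [-3.139, 0.095, 0.005]
ft_force: [-0.3, -0.6, 0.1]
width: 87.9
grasp_force: 0.0
```

Request:
servo_tool --plan '[[[0.5, 0, 0, 0, 0, 0, 0], [1, 0, 0, 0, 0, 0, 0], [1, 0, 0, 0, 0, 0, 0], [1, 0, 0, 0, 0, 0, 0], [1, 0, 0, 0, 0, 0, 0]]]'

```text
t: 2.45
ee_pos: [533.5, -127.2, 115.8]
orientation: [3.14, -0.092, 0.003]
ft_force: [-0.6, -0.2, 0.2]
width: 57.9
grasp_force: 0.0
```

Request:
servo_tool --plan '[[[1, 0, 0, -0.1, 0, 0, 0], [1, 0, 0, 0, 0, 0, 0], [1, 0, 0, 0, 0, 0, 0], [1, 0, 0, 0, 0, 0, 0], [1, 0, 0, 0, 0, 0, 0]]]'

```text
t: 2.87
ee_pos: [533.0, -127.0, 110.8]
orientation: [-3.14, 0.093, 0.0]
ft_force: [-0.3, 1.4, -0.3]
width: 24.6
grasp_force: 0.4
```

Request:
servo_tool --plan '[[[1, 0, 0, 0, 0, 0, 0], [1, 0, 0, 0, 0, 0, 0], [1, 0, 0, 0, 0, 0, 0], [1, 0, 0, 0, 0, 0, 0]]]'

```text
t: 3.2
ee_pos: [533.0, -127.1, 110.8]
orientation: [-3.14, 0.093, 0.0]
ft_force: [-0.5, 1.0, -0.1]
width: 24.1
grasp_force: 30.0
```

```bash
python3 - <<'E'
from h import *
o=readout.get_obs();im=vision.get_image('wrist');np.save('pics/w2.npy',im)
print(o['ee_pos'],o['orientation'],o['ft_force'],o['width'],o['grasp_force'],o['qpos'])
cv2.imwrite('pics/w2.png',cv2.resize(im[230:410,200:440],(800,600),interpolation=cv2.INTER_CUBIC)[...,::-1])
E
```

```text
[ 533.01665064 -127.07315445  110.78065051] [-3.14020020e+00  9.25743220e-02  1.90563101e-04] [-0.483639    1.04671582 -0.14709042] 24.09221529089988 29.99458777718246 [-2.55754032e-01  6.04990107e-01  1.89620946e+00  4.13794339e-07
  6.40517636e-01  1.37398567e+00]
```

View pics/w2.png

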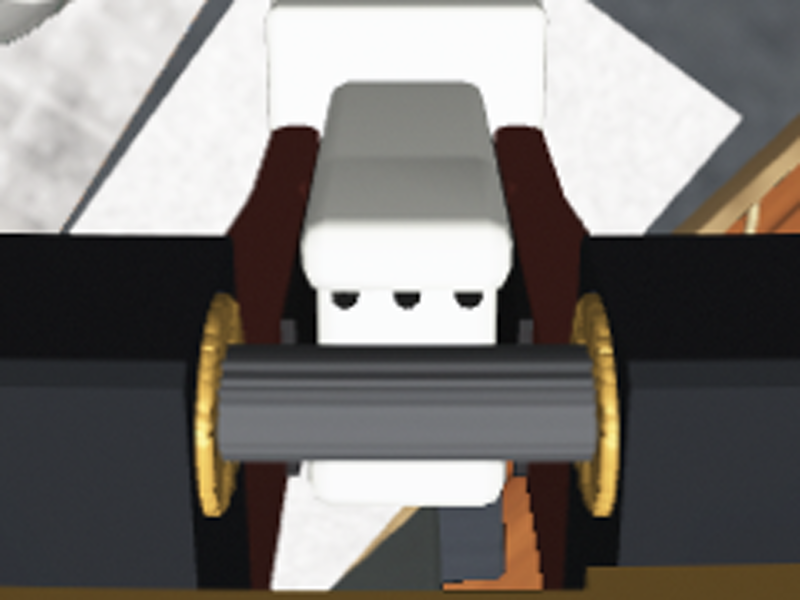

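The picture shows the rest held straight between the fingers. The plate's hook-side edge is at crop v≈7, u 270–545. I'll work out the grasp offset, including the wrist camera.

```bash
python3 - <<'E'
from h import *
np.set_printoptions(precision=2,suppress=True)
p=vision.camera_params('wrist');H=np.array(p['hand_eye']);K,D,_,_=cam('wrist')
C=(K,D,H[:3,:3],H[:3,3])
uv=[(200+270*.3,230+8*.3),(200+545*.3,230+8*.3)]
for z in(78,80,82.8,85):print(z,onz(C,uv,z).ravel())
# upper edge (body top front bevel): prong top front edge at crop v=225
E
```

```text
78 [ 30.65 -19.67  78.    30.69  21.27  78.  ]
80 [ 30.15 -19.92  80.    30.19  21.53  80.  ]
82.8 [ 29.46 -20.27  82.8   29.5   21.89  82.8 ]
85 [ 28.91 -20.55  85.    28.96  22.18  85.  ]
```

```bash
cat >> h.py <<'E'
d=np.pi/180
RR=R.from_euler('ZY',[5,-12],degrees=True)   # rail
O0=np.array([632.3,78.5,56.])                # rail top-face axis at the hooking place
G=np.array([-0.4,0,110.8])                   # rest origin in tool
def pose(Ox,Oz,th,y=0):
    Rr=RR*R.from_euler('y',th,degrees=True);Rt=Rr*R.from_rotvec([np.pi,0,0])
    return O0+RR.apply([Ox,y,Oz])-Rt.apply(G),Rt
def atT(th,tx,tz=18,**k): # T corner (20,0) of rail at rest (tx,tz)
    c,s=np.cos(th*d),np.sin(th*d)
    return pose(20-(c*tx+s*tz),-(-s*tx+c*tz),th,**k)
def delta(P,o=None):
    o=o or readout.get_obs();p,Rt=P
    return np.round((p-o['ee_pos'])/40,3),np.round((Rt*R.from_rotvec(o['orientation']).inv()).as_rotvec()/d/5,3)
def state(): # rest in rail frame, from the arm
    o=readout.get_obs();Rt=R.from_rotvec(o['orientation']);Rr=RR.inv()*Rt*R.from_rotvec([-np.pi,0,0])
    return np.round(RR.inv().apply(Rt.apply(G)+o['ee_pos']-O0),2),np.round(Rr.as_rotvec()/d,2)
E
python3 - <<'E'
from h import *
print(state());P=pose(8,8,30);print(P[0],delta(P));print(atT(30,14)[0])
E
```

```text
(array([-126.37, -196.08,  -30.45]), array([-0.87, 11.99, -8.35]))
[672.92620735  82.05433259 170.74192954] (array([3.499, 5.228, 1.5  ]), array([-0.051,  3.601,  1.662]))
[667.47101292  81.57706491 152.61890965]
```

Request:
servo_tool --plan '[[[1, 0, 0, 0.5, 0, 0, 0], [1, 0, 0, 0.8, 0, 0, 0], [1, 0, 0, 0.9, 0, 0, 0], [1, 0, 0, 0.8, 0, 0, 0], [1, 0, 0.2, 0.4, 0, 0, 0]]]'

```text
t: 3.67
ee_pos: [534.3, -120.2, 250.6]
orientation: [3.139, -0.094, 0.008]
ft_force: [1.1, 0.6, -2.0]
width: 24.1
grasp_force: 30.0
```

Request:
servo_tool --plan '[[[1, 0.4, 0.75, -0.1, 0, 0, 0.83], [1, 0.5, 0.75, -0.1, 0, 0, 0.83], [1, 0.5, 0.75, -0.1, -0.063, 0.717, 0], [1, 0.5, 0.75, -0.1, -0.063, 0.717, 0], [1, 0.5, 0.75, -0.1, -0.063, 0.717, 0]]]'

```text
t: 4.08
ee_pos: [629.5, 32.3, 227.0]
orientation: [3.115, 0.134, -0.298]
ft_force: [1.6, -0.9, -1.0]
width: 23.8
grasp_force: 30.0
```

Request:
servo_tool --plan '[[[1, 0.5, 0.65, -0.1, -0.063, 0.717, 0], [1, 0.5, 0.6, -0.1, -0.063, 0.717, 0], [1, 0, 0, 0, 0, 0, 0], [1, 0, 0, 0, 0, 0, 0]]]'

```text
t: 4.42
ee_pos: [669.4, 82.3, 216.8]
orientation: [3.085, 0.136, -0.491]
ft_force: [0.9, -0.1, -1.7]
width: 23.4
grasp_force: 30.0
```

```bash
python3 - <<'E'
from h import *
o=readout.get_obs();im=vision.get_image('wrist');np.save('pics/w3.npy',im);cv2.imwrite('pics/w3.png',im[...,::-1])
print(o['ee_pos'],o['ft_force'],state());print(delta(pose(8,8,30)))
E
```

```text
[669.44022569  82.27539319 216.80954543] [ 0.91240895 -0.1333703  -1.72219525] (array([13.41, -0.62, 54.72]), array([-5.000e-02,  3.007e+01, -1.000e-02]))
(array([ 0.106,  0.023, -1.17 ]), array([ 0.011, -0.013,  0.002]))
```

View pics/w3.png

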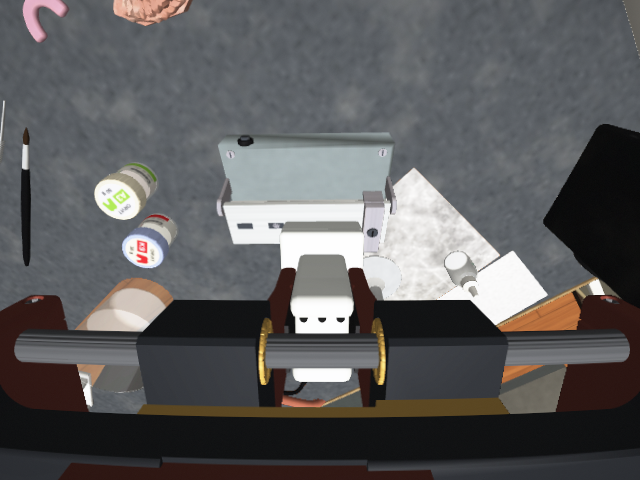

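The view shows the rest held above the rail. The rail's upper edge runs along v≈202 from u=230 to 360, and the stop's left side is at u≈363. I'll refine the rail line from this.

```bash
python3 - <<'E'
from h import *
np.set_printoptions(precision=2,suppress=True)
im=np.load('pics/w3.npy').astype(float);C=cam('wrist')
g=im.mean(2)
def edge(cols,a,b):
    out=[]
    for u in cols:
        gr=np.diff(g[a:b,u]);i=gr.argmax();
        w=np.clip(gr[max(i-1,0):i+2],0,None);out.append((u,a+.5+(np.arange(max(i-1,0),max(i-1,0)+len(w))*w).sum()/w.sum()))
    return np.array(out)
for cols,a,b,z in((range(236,280,3),190,215,60.2),(range(340,362,3),190,215,60.2)):
    e=edge(cols,a,b);P=onz(C,e,z);print(e[0],e[-1],P[0],P[-1],'rms',np.std(P[:,0]-np.polyval(np.polyfit(P[:,1],P[:,0],1),P[:,1])))
e=edge(range(236,362,2),190,215);P=onz(C,e,60.2);P=P[np.abs(P[:,0]-np.median(P[:,0]))<8];f=np.polyfit(P[:,1],P[:,0],1);print('yaw',-np.degrees(np.arctan(f[0])),'x@78.5',np.polyval(f,78.5),'expected',(O0+RR.apply([20,0,0])))
# stop left top edge: columns
for v in(195,200,210,220,230): 
    print(v,g[v,352:390].astype(int))
print(onz(C,[(231,203)],60.2))
E
```

```text
[236.   204.81] [278.   203.84] [646.13 140.61  60.2 ] [649.51 110.31  60.2 ] rms 0.0636180547934696
[340.  203.6] [361.   203.27] [653.59  65.9   60.2 ] [655.19  50.89  60.2 ] rms 0.024623004919592333
yaw 5.699048317781271 x@78.5 652.4264453211397 expected [651.79  80.21  60.16]
195 [176 176 176 176 177 177 175 174 175 175 161 100 133 132 132 133 133 132
 133 132 133 132 132 133 132 133 133 133 132 133 147 175 170 129  76  76
  75  76]
200 [183 184 183 174 174 173 148 145 145 146 146 100 117 129 130 129 124 124
 124 124 125 124 125 125 124 125 127 126 127 126 127 124 154 159 210 127
 128 121]
210 [240 241 240 240 240 241 240 240 240 240 240 203  90 181 213 216 216 216
 216 213 210 213 214 211 210 212 214 213 213 215 216 216 205 240 240 241
 240 233]
220 [231 231 231 231 236 237 243 243 243 243 208  90 186 214 217 216 217 215
 213 210 212 212 211 211 213 215 214 214 216 216 229 227 243 243 243 242
 225 225]
230 [129 129 130 127 126 126 126 127 125 145  92 191 215 217 217 147  55  65
  82  86  77  75  86  82  68 125 213 215 215 213 242 242 242 242 198 198
 200 202]
[[647.3  144.15  60.2 ]]
```

```bash
sed -i "s/\[5,-12\]/[5.7,-12]/; s/^O0=.*/O0=np.array([652.3,80.4,60.16])-RR.apply([20,0,0])/" h.py; python3 - <<'E'
from h import *
C=cam('wrist');print(O0,state(),delta(pose(8,0,30)))
P=onz(C,[(363.4,210),(362.8,220)],64);print(RR.inv().apply(P-O0))
E
```

```text
[632.83377563  78.4570125   56.00176618] (array([12.89, -0.54, 54.83]), array([-1.000e-02,  3.007e+01, -7.200e-01])) (array([ 0.159,  0.038, -1.365]), array([ 0.011, -0.012,  0.142]))
[[ 17.36644368 -31.1636562    4.48556756]
 [  9.31841282 -31.18998186   6.19622933]]
```

Request:
servo_tool --plan '[[[1, 0.16, 0.04, -0.4, 0, 0, 0.14], [1, 0, 0, -0.4, 0, 0, 0], [1, 0, 0, -0.35, 0, 0, 0], [1, 0, 0, -0.2, 0, 0, 0], [1, 0, 0, 0, 0, 0, 0]]]'

```text
t: 4.88
ee_pos: [673.6, 81.6, 162.3]
orientation: [3.082, 0.15, -0.495]
ft_force: [0.4, 0.2, -2.4]
width: 23.9
grasp_force: 30.0
```

Request:
servo_tool --plan '[[[1, 0, 0, 0, 0, 0, 0], [1, 0, 0, 0, 0, 0, 0]]]'

```text
t: 5.05
ee_pos: [675.6, 82.3, 165.4]
orientation: [3.084, 0.151, -0.487]
ft_force: [0.2, -0.0, -1.3]
width: 24.0
grasp_force: 30.0
```

```bash
python3 - <<'E'
from h import *
print(state(),readout.get_obs()['ft_force']);
for P in (pose(8,-8,30),atT(30,13,17.0),atT(30,18.5)):print(delta(P))
E
```

```text
(array([ 9.07, -0.47,  2.26]), array([-0.03, 29.96, -0.1 ])) [ 0.17736178 -0.01349363 -1.30251051]
(array([ 0.028,  0.015, -0.257]), array([0.005, 0.009, 0.019]))
(array([-0.16 , -0.004, -0.303]), array([0.005, 0.009, 0.019]))
(array([-0.298, -0.018, -0.284]), array([0.005, 0.009, 0.019]))
```

Request:
servo_tool --plan '[[[1, -0.03, 0, -0.1, 0, 0, 0.02], [1, -0.035, 0, -0.1, 0, 0, 0], [1, 0, 0, -0.1, 0, 0, 0], [1, 0, 0, 0, 0, 0, 0], [1, 0, 0, 0, 0, 0, 0]]]'

```text
t: 5.47
ee_pos: [672.6, 82.6, 152.5]
orientation: [3.083, 0.154, -0.489]
ft_force: [0.0, 0.5, -1.4]
width: 23.4
grasp_force: 30.0
```

```bash
python3 - <<'E'
from h import *
print(state(),readout.get_obs()['ft_force'])
E
```

```text
(array([ 3.37,  0.05, -9.66]), array([-3.000e-02,  3.003e+01,  3.000e-02])) [ 0.03582111  0.47434266 -1.42045609]
```

Request:
servo_tool --plan '[[[1, 0, 0, -0.02, 0, 0, 0], [1, 0, 0, -0.02, 0, 0, 0], [1, 0, 0, 0, 0, 0, 0]]]'

```text
t: 5.72
ee_pos: [673.0, 82.5, 151.3]
orientation: [3.083, 0.154, -0.488]
ft_force: [-0.1, 1.1, -0.9]
width: 23.9
grasp_force: 30.0
```

```bash
python3 - <<'E'
from h import *
print(state(),readout.get_obs()['ft_force'],readout.get_obs()['moment'])
E
```

```text
(array([  3.55,  -0.02, -10.97]), array([-0.03, 29.98,  0.03])) [-0.1306933   1.05097535 -0.87392618] [-0.00436833 -0.08969849 -0.01980804]
```

Request:
servo_tool --plan '[[[1, 0, 0, -0.015, 0, 0, 0], [1, 0, 0, 0, 0, 0, 0]]]'

```text
t: 5.88
ee_pos: [673.0, 82.5, 151.0]
orientation: [3.083, 0.154, -0.488]
ft_force: [0.1, 0.5, 0.9]
width: 24.0
grasp_force: 30.0
```

Request:
servo_tool --plan '[[[1, 0, 0, -0.015, 0, 0, 0], [1, 0, 0, 0, 0, 0, 0]]]'

```text
t: 6.05
ee_pos: [673.0, 82.5, 150.8]
orientation: [3.083, 0.154, -0.488]
ft_force: [-1.0, 0.5, 4.9]
width: 23.7
grasp_force: 30.0
```

```bash
python3 - <<'E'
from h import *
print(state(),readout.get_obs()['ft_force'],readout.get_obs()['moment'])
E
```

```text
(array([  3.51,  -0.02, -11.4 ]), array([-3.000e-02,  2.998e+01,  2.000e-02])) [-1.02427948  0.46972036  4.86239491] [ 0.01008046  0.39650082 -0.01025213]
```

Request:
servo_tool --plan '[[[1, 0, 0, 0.025, 0, 0, 0], [1, -0.05, -0.005, 0.0165, 0, 0, 0], [1, -0.05, -0.005, 0.0165, 0, 0, 0], [1, 0, 0, 0, 0, 0, 0]]]'

```text
t: 6.38
ee_pos: [668.6, 82.1, 152.3]
orientation: [3.083, 0.154, -0.488]
ft_force: [0.8, 0.2, -0.7]
width: 23.9
grasp_force: 30.0
```

```bash
python3 - <<'E'
from h import *
print(state(),readout.get_obs()['ft_force'],readout.get_obs()['moment'])
E
```

```text
(array([-0.51, -0.03, -9.02]), array([-0.03, 29.99,  0.03])) [ 0.80674202  0.23876798 -0.68853101] [ 0.03712643 -0.22024421  0.00874952]
```

Request:
servo_tool --plan '[[[1, -0.035, -0.004, 0.011, 0, 0, 0], [1, -0.035, -0.003, 0.011, 0, 0, 0], [1, 0, 0, 0, 0, 0, 0]]]'

```text
t: 6.63
ee_pos: [665.8, 81.8, 153.2]
orientation: [3.083, 0.154, -0.488]
ft_force: [0.4, 0.5, -0.6]
width: 24.1
grasp_force: 30.0
```

```bash
python3 - <<'E'
from h import *
print(state(),readout.get_obs()['ft_force'],readout.get_obs()['moment'])
E
```

```text
(array([-3.12, -0.04, -7.53]), array([-3.000e-02,  3.001e+01,  2.000e-02])) [ 0.39683026  0.52786981 -0.64537375] [ 0.07076643 -0.14764658  0.02468516]
```

Request:
servo_tool --plan '[[[1, -0.02, -0.002, 0.006, 0, 0, 0], [1, 0, 0, 0, 0, 0, 0], [1, 0, 0, 0, 0, 0, 0]]]'

```text
t: 6.88
ee_pos: [665.1, 81.7, 153.4]
orientation: [3.083, 0.154, -0.489]
ft_force: [-0.4, 0.1, -0.5]
width: 23.6
grasp_force: 30.0
```

Request:
servo_tool --plan '[[[1, -0.02, -0.002, 0.006, 0, 0, 0], [1, 0, 0, 0, 0, 0, 0], [1, 0, 0, 0, 0, 0, 0]]]'

```text
t: 7.13
ee_pos: [664.4, 81.7, 153.7]
orientation: [3.083, 0.154, -0.488]
ft_force: [1.3, -0.1, -0.8]
width: 24.1
grasp_force: 30.0
```

```bash
python3 - <<'E'
from h import *
print(state(),readout.get_obs()['ft_force'],readout.get_obs()['moment'])
for th in(25,20,10,0,-4,-8):print(th,delta(atT(th,20.0-1.0*th/30)))
E
```

```text
(array([-4.43, -0.02, -6.81]), array([-0.03, 30.  ,  0.03])) [ 1.27995025 -0.14689514 -0.77772651] [ 0.03429086 -0.29281576  0.04813223]
25 (array([-0.238, -0.025,  0.028]), array([ 0.106, -0.995, -0.005]))
20 (array([-0.447, -0.046,  0.025]), array([ 0.205, -1.99 , -0.005]))
10 (array([-0.862, -0.087, -0.036]), array([ 0.404, -3.98 , -0.004]))
0 (array([-1.259, -0.127, -0.17 ]), array([ 6.03e-01, -5.97e+00, -4.00e-03]))
-4 (array([-1.41 , -0.142, -0.244]), array([ 6.830e-01, -6.766e+00, -3.000e-03]))
-8 (array([-1.556, -0.157, -0.328]), array([ 7.630e-01, -7.562e+00, -3.000e-03]))
```

```bash
cat >> h.py <<'E'
def rows(ths,tx=lambda t:20.3-2.5*t/30,tz=lambda t:18.):
    o=dict(readout.get_obs())
    for th in ths:
        P=atT(th,tx(th),tz(th));a,b=delta(P,o);print(th,a,b);o['ee_pos']=P[0];o['orientation']=P[1].as_rotvec()
E
python3 - <<'E'
from h import *
rows([26,21,16,12,9,7,5,3,1,-1],tz=lambda t:17.9)
E
```

```text
26 [-0.171 -0.018  0.023] [ 0.086 -0.796 -0.005]
21 [-0.215 -0.022  0.004] [ 0.099 -0.995  0.   ]
16 [-0.215 -0.021 -0.016] [ 0.099 -0.995 -0.   ]
12 [-0.171 -0.017 -0.027] [ 0.079 -0.796  0.   ]
9 [-0.127 -0.013 -0.028] [ 0.06  -0.597  0.   ]
7 [-0.083 -0.008 -0.023] [ 0.04  -0.398  0.   ]
5 [-0.083 -0.008 -0.026] [ 0.04  -0.398 -0.   ]
3 [-0.082 -0.008 -0.029] [ 0.04  -0.398  0.   ]
1 [-0.081 -0.008 -0.032] [ 0.04  -0.398 -0.   ]
-1 [-0.079 -0.008 -0.035] [ 0.04  -0.398  0.   ]
```

Request:
servo_tool --plan '[[[1, -0.085, -0.009, 0.014, 0.043, -0.4, 0], [1, -0.085, -0.009, 0.009, 0.043, -0.4, 0], [1, -0.107, -0.011, 0.004, 0.05, -0.5, 0], [1, -0.107, -0.011, 0, 0.05, -0.5, 0], [1, 0, 0, 0, 0, 0, 0]]]'

```text
t: 7.55
ee_pos: [648.1, 80.0, 154.9]
orientation: [3.121, 0.156, -0.242]
ft_force: [2.3, 0.3, -0.8]
width: 24.2
grasp_force: 30.0
```

```bash
python3 - <<'E'
from h import *
print(state(),readout.get_obs()['ft_force'],readout.get_obs()['moment'])
rows([16,12,9,7],tz=lambda t:17.9)
E
```

```text
(array([-4.28, -0.03, -9.82]), array([-0.  , 20.87,  0.03])) [ 2.31195878  0.32057407 -0.78508762] [ 0.05291312 -0.26583158  0.05255102]
16 [-0.194 -0.019 -0.02 ] [ 0.098 -0.969 -0.005]
12 [-0.171 -0.017 -0.027] [ 0.079 -0.796  0.   ]
9 [-0.127 -0.013 -0.028] [ 0.06  -0.597  0.   ]
7 [-0.083 -0.008 -0.023] [ 0.04  -0.398  0.   ]
```

Request:
servo_tool --plan '[[[1, -0.09, -0.009, -0.01, 0.05, -0.485, 0], [1, -0.09, -0.009, -0.01, 0.05, -0.485, 0], [1, -0.085, -0.009, -0.013, 0.04, -0.4, 0], [1, -0.085, -0.009, -0.014, 0.04, -0.4, 0], [1, 0, 0, 0, 0, 0, 0]]]'

```text
t: 7.97
ee_pos: [633.3, 78.4, 153.0]
orientation: [3.138, 0.157, -0.006]
ft_force: [-4.5, 0.1, 2.3]
width: 23.9
grasp_force: 30.0
```

```bash
python3 - <<'E'
from h import *
print(state(),readout.get_obs()['ft_force'],readout.get_obs()['moment'])
rows([9,7,5,3,1,-1],tx=lambda t:20-2.5*t/30)
E
```

```text
(array([ -3.2 ,  -0.04, -13.45]), array([1.000e-02, 1.222e+01, 2.000e-02])) [-4.52532771  0.11437832  2.2858472 ] [-0.06371124  1.04560864 -0.01028519]
9 [-0.115 -0.01  -0.028] [ 0.062 -0.642 -0.005]
7 [-0.083 -0.008 -0.022] [ 0.04  -0.398  0.   ]
5 [-0.083 -0.008 -0.025] [ 0.04  -0.398 -0.   ]
3 [-0.082 -0.008 -0.028] [ 0.04  -0.398  0.   ]
1 [-0.081 -0.008 -0.031] [ 0.04  -0.398 -0.   ]
-1 [-0.079 -0.008 -0.034] [ 0.04  -0.398  0.   ]
```

Request:
servo_tool --plan '[[[1, -0.055, -0.005, -0.014, 0.03, -0.32, 0], [1, -0.055, -0.005, -0.014, 0.03, -0.32, 0], [1, -0.083, -0.008, -0.022, 0.04, -0.4, 0], [1, 0, 0, 0, 0, 0, 0]]]'

```text
t: 8.3
ee_pos: [625.2, 77.7, 151.1]
orientation: [-3.131, -0.157, -0.134]
ft_force: [-7.4, -1.6, 8.6]
width: 23.5
grasp_force: 30.0
```

```bash
python3 - <<'E'
from h import *
print(state(),readout.get_obs()['ft_force'],readout.get_obs()['moment'])
rows([5,3,1,-1,-3],tx=lambda t:20-2.5*t/30)
E
```

```text
(array([ -1.85,  -0.04, -15.28]), array([-0.01,  7.1 ,  0.03])) [-7.35768909 -1.56903726  8.59438708] [-0.17609351  1.69426042  0.01321537]
5 [-0.077 -0.007 -0.029] [ 0.045 -0.417 -0.005]
3 [-0.082 -0.008 -0.028] [ 0.04  -0.398  0.   ]
1 [-0.081 -0.008 -0.031] [ 0.04  -0.398 -0.   ]
-1 [-0.079 -0.008 -0.034] [ 0.04  -0.398  0.   ]
-3 [-0.078 -0.008 -0.037] [ 0.04  -0.398  0.   ]
```

Request:
servo_tool --plan '[[[1, -0.04, -0.004, -0.014, 0.02, -0.2, 0], [1, -0.04, -0.004, -0.014, 0.02, -0.2, 0], [1, 0, 0, 0, 0, 0, 0]]]'

```text
t: 8.55
ee_pos: [622.5, 77.4, 150.3]
orientation: [-3.126, -0.156, -0.188]
ft_force: [-9.4, -1.0, 11.7]
width: 24.1
grasp_force: 30.0
```

Request:
servo_tool --plan '[[[1, -0.04, -0.004, -0.014, 0.02, -0.2, 0], [1, -0.04, -0.004, -0.014, 0.02, -0.2, 0], [1, 0, 0, 0, 0, 0, 0]]]'

```text
t: 8.8
ee_pos: [619.8, 77.2, 149.3]
orientation: [-3.121, -0.156, -0.245]
ft_force: [-8.1, -0.9, 12.8]
width: 23.8
grasp_force: 30.0
```

```bash
python3 - <<'E'
from h import *
print(state(),readout.get_obs()['ft_force'],readout.get_obs()['moment'])
rows([1,-1,-3,-5],tx=lambda t:20-2.5*t/30)
E
```

```text
(array([ 4.10e-01, -1.00e-02, -1.66e+01]), array([-0.01,  3.01,  0.03])) [-8.0915483  -0.88754801 12.75085281] [-0.13934175  1.6265482   0.00205252]
1 [-0.106 -0.011 -0.045] [ 0.043 -0.4   -0.006]
-1 [-0.079 -0.008 -0.034] [ 0.04  -0.398  0.   ]
-3 [-0.078 -0.008 -0.037] [ 0.04  -0.398  0.   ]
-5 [-0.077 -0.008 -0.04 ] [ 0.04  -0.398  0.   ]
```

Request:
servo_tool --plan '[[[1, -0.053, -0.006, -0.022, 0.02, -0.2, 0], [1, -0.053, -0.005, -0.022, 0.02, -0.2, 0], [1, 0, 0, 0, 0, 0, 0]]]'

```text
t: 9.05
ee_pos: [616.6, 76.8, 148.1]
orientation: [-3.113, -0.156, -0.304]
ft_force: [-6.3, -0.8, 13.2]
width: 23.9
grasp_force: 30.0
```

Request:
servo_tool --plan '[[[1, -0.04, -0.004, -0.017, 0.02, -0.2, 0], [1, -0.04, -0.004, -0.017, 0.02, -0.2, 0], [1, 0, 0, 0, 0, 0, 0]]]'

```text
t: 9.3
ee_pos: [613.6, 76.5, 146.9]
orientation: [-3.106, -0.155, -0.359]
ft_force: [-7.4, -1.2, 16.0]
width: 24.1
grasp_force: 30.0
```

```bash
python3 - <<'E'
from h import *
print(state(),readout.get_obs()['ft_force'],readout.get_obs()['moment'])
rows([-3,-5,-7],tx=lambda t:20-2.5*t/30)
E
```

```text
(array([  1.89,  -0.02, -17.82]), array([-0.01, -1.19,  0.03])) [-7.38901564 -1.15861996 15.96048832] [-0.1303811   1.16852942  0.01277889]
-3 [-0.106 -0.011 -0.057] [ 0.039 -0.36  -0.005]
-5 [-0.077 -0.008 -0.04 ] [ 0.04  -0.398  0.   ]
-7 [-0.075 -0.008 -0.043] [ 0.04  -0.398  0.   ]
```

Request:
servo_tool --plan '[[[1, -0.053, -0.006, -0.028, 0.02, -0.18, 0], [1, -0.053, -0.005, -0.028, 0.02, -0.18, 0], [1, 0, 0, 0, 0, 0, 0]]]'

```text
t: 9.55
ee_pos: [610.6, 76.2, 145.6]
orientation: [-3.097, -0.155, -0.413]
ft_force: [-7.3, -1.3, 18.7]
width: 23.9
grasp_force: 30.0
```

Request:
servo_tool --plan '[[[1, -0.039, -0.004, -0.02, 0.02, -0.2, 0], [1, -0.039, -0.004, -0.02, 0.02, -0.2, 0], [1, 0, 0, 0, 0, 0, 0]]]'

```text
t: 9.8
ee_pos: [607.7, 75.9, 143.7]
orientation: [-3.087, -0.154, -0.468]
ft_force: [-1.5, -1.0, 12.6]
width: 23.9
grasp_force: 30.0
```

```bash
python3 - <<'E'
from h import *
print(state(),readout.get_obs()['ft_force'],readout.get_obs()['moment'])
rows([-5,-7,-9],tx=lambda t:20-2.5*t/30)
E
```

```text
(array([  3.25,  -0.04, -19.31]), array([ 0.01, -5.25,  0.02])) [-1.5314486  -1.00670251 12.60524393] [ 0.10282228 -0.36603745 -0.00755314]
-5 [-0.036 -0.002 -0.017] [-0.006  0.049 -0.005]
-7 [-0.075 -0.008 -0.043] [ 0.04  -0.398  0.   ]
-9 [-0.074 -0.007 -0.046] [ 0.04  -0.398  0.   ]
```

Request:
servo_tool --plan '[[[1, 0.04, 0.004, 0.02, -0.02, 0.2, 0], [1, 0.04, 0.004, 0.02, -0.02, 0.2, 0], [1, 0.04, 0.004, 0.018, -0.02, 0.2, 0], [1, 0.04, 0.004, 0.018, -0.02, 0.2, 0], [1, 0, 0, 0, 0, 0, 0]]]'

```text
t: 10.22
ee_pos: [614.3, 76.6, 146.6]
orientation: [-3.106, -0.155, -0.355]
ft_force: [-6.5, -0.2, 14.6]
width: 23.8
grasp_force: 30.0
```

```bash
python3 - <<'E'
from h import *
o=readout.get_obs();print(state(),o['ft_force'],o['moment'])
im=vision.get_image('scene');w=vision.get_image('wrist')
a=cv2.resize(im[200:300,205:325],(480,400),interpolation=cv2.INTER_CUBIC)
b=cv2.resize(w[180:400,220:400],(320,400))
cv2.imwrite('pics/c4.png',np.hstack([a,b])[...,::-1])
E
```

```text
(array([  2.24,  -0.03, -18.27]), array([ 0.01, -1.04,  0.02])) [-6.48683189 -0.19865556 14.57254877] [-0.00901509  0.31036766 -0.02689433]
```

View pics/c4.png

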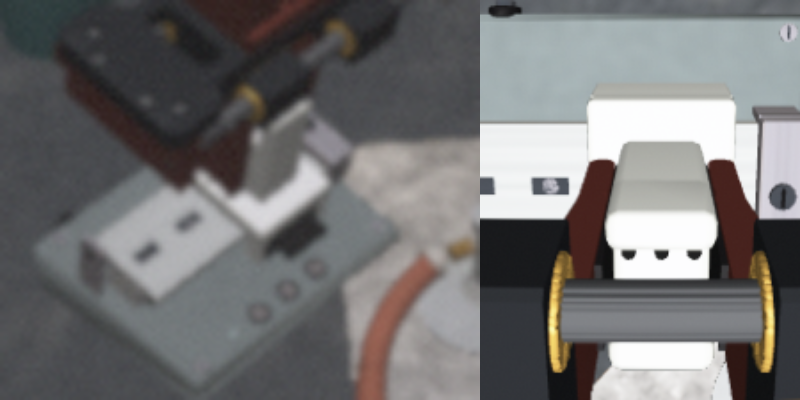

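The picture shows the rest seated on the rail with a gap to the stop, but it is still being pressed down, so I'll ease off.

Request:
servo_tool --plan '[[[1, -0.01, 0, 0.02, 0, 0, 0], [1, 0, 0, 0, 0, 0, 0]]]'

```text
t: 10.48
ee_pos: [613.6, 76.5, 146.5]
orientation: [-3.106, -0.155, -0.357]
ft_force: [-0.8, -0.9, 6.6]
width: 23.9
grasp_force: 30.0
```

Request:
servo_tool --plan '[[[1, -0.01, 0, 0.02, 0, 0, 0], [1, 0, 0, 0, 0, 0, 0]]]'

```text
t: 10.65
ee_pos: [613.4, 76.5, 146.9]
orientation: [-3.106, -0.155, -0.359]
ft_force: [4.4, 0.7, 1.4]
width: 23.9
grasp_force: 30.0
```

```bash
python3 - <<'E'
from h import *
o=readout.get_obs();print(state(),o['ft_force'],o['moment'])
E
```

```text
(array([ 1.680e+00,  1.000e-02, -1.779e+01]), array([ 0.01, -1.17,  0.02])) [4.4115961  0.68357112 1.39276759] [ 0.11511276 -0.83112495 -0.04138379]
```

Request:
servo_tool --plan '[[[1, 0.005, 0, 0, 0, 0, 0], [1, 0.005, -0.05, 0, 0, 0, 0], [1, 0.005, -0.05, 0, 0, 0, 0], [1, 0.005, -0.05, 0, 0, 0, 0], [1, 0, 0, 0, 0, 0, 0]]]'

```text
t: 11.07
ee_pos: [614.0, 70.7, 146.8]
orientation: [-3.105, -0.155, -0.359]
ft_force: [6.0, 3.1, 0.6]
width: 23.7
grasp_force: 30.0
```

Request:
servo_tool --plan '[[[1, 0.001, -0.013, 0, 0, 0, 0], [1, 0.001, -0.012, 0, 0, 0, 0], [1, 0, 0, 0, 0, 0, 0]]]'

```text
t: 11.32
ee_pos: [614.0, 69.9, 146.8]
orientation: [-3.105, -0.155, -0.359]
ft_force: [5.5, 3.8, 0.3]
width: 23.9
grasp_force: 30.0
```

```bash
python3 - <<'E'
from h import *
o=readout.get_obs();print(state(),o['ft_force'],o['moment'])
E
```

```text
(array([  1.64,  -6.53, -17.87]), array([ 0.04, -1.18,  0.02])) [5.47471126 3.83665753 0.34391367] [ 0.72890979 -1.03718912  0.2153843 ]
```

Request:
servo_tool --plan '[[[1, 0.001, -0.015, 0, 0, 0, 0], [1, 0.001, -0.015, 0, 0, 0, 0], [1, 0, 0, 0, 0, 0, 0]]]'

```text
t: 11.57
ee_pos: [614.1, 68.8, 146.8]
orientation: [-3.105, -0.155, -0.359]
ft_force: [6.1, 4.0, -0.2]
width: 23.9
grasp_force: 30.0
```

Request:
servo_tool --plan '[[[1, 0.001, -0.012, 0, 0, 0, 0], [1, 0, 0, 0, 0, 0, 0]]]'

```text
t: 11.73
ee_pos: [614.2, 68.4, 146.9]
orientation: [-3.105, -0.155, -0.359]
ft_force: [6.0, 4.7, 0.2]
width: 23.4
grasp_force: 30.0
```

Request:
servo_tool --plan '[[[1, 0.001, -0.012, 0, 0, 0, 0], [1, 0, 0, 0, 0, 0, 0]]]'

```text
t: 11.9
ee_pos: [614.2, 68.4, 146.8]
orientation: [-3.104, -0.155, -0.359]
ft_force: [5.6, 7.1, -0.7]
width: 23.9
grasp_force: 30.0
```

Request:
servo_tool --plan '[[[1, 0, -0.01, 0, 0, 0, 0], [1, 0, 0, 0, 0, 0, 0]]]'

```text
t: 12.07
ee_pos: [614.2, 68.3, 146.9]
orientation: [-3.104, -0.155, -0.359]
ft_force: [6.7, 9.4, -0.8]
width: 23.9
grasp_force: 30.0
```

Request:
servo_tool --plan '[[[0.3, 0, 0, 0, 0, 0, 0], [-0.3, 0, 0, 0, 0, 0, 0], [-1, 0, 0, 0, 0, 0, 0], [-1, 0, 0, 0, 0, 0, 0], [-1, 0, 0, 0, 0, 0, 0]]]'

```text
t: 12.48
ee_pos: [612.3, 66.6, 146.0]
orientation: [-3.107, -0.155, -0.352]
ft_force: [-0.8, -0.9, 0.2]
width: 53.6
grasp_force: 0.0
```

Request:
servo_tool --plan '[[[-1, 0, 0, 0, 0, 0, 0], [-1, 0, 0, 0, 0, 0, 0], [-1, -0.1, 0, 0.4, 0, 0, 0], [-1, -0.18, 0, 0.8, 0, 0, 0], [-1, -0.18, 0, 0.8, 0, 0, 0]]]'

```text
t: 12.9
ee_pos: [593.4, 66.6, 225.9]
orientation: [-3.107, -0.155, -0.349]
ft_force: [1.2, 0.2, 1.3]
width: 86.2
grasp_force: 0.0
```

Request:
servo_tool --plan '[[[-1, -0.18, 0, 0.8, 0, 0, 0], [-1, -0.18, 0, 0.6, 0, 0, 0], [-1, 0, 0, 0, 0, 0, 0], [-1, 0, 0, 0, 0, 0, 0]]]'

```text
t: 13.23
ee_pos: [580.4, 66.8, 283.9]
orientation: [-3.105, -0.155, -0.359]
ft_force: [-0.0, 0.8, -0.3]
width: 87.8
grasp_force: 0.0
```

```bash
python3 - <<'E'
from h import *
o=readout.get_obs();print(o['ee_pos'],o['ft_force'],o['width'])
w=vision.get_image('wrist');s=vision.get_image('scene')
a=cv2.resize(w[120:345,200:440],(480,450),interpolation=cv2.INTER_CUBIC)
b=cv2.resize(s[205:295,230:294],(320,450),interpolation=cv2.INTER_CUBIC)
cv2.imwrite('pics/c5.png',np.hstack([a,b])[...,::-1])
E
```

```text
[580.35771714  66.83813263 283.8898169 ] [-0.02769772  0.83140192 -0.28908149] 87.77074965312147
```

View pics/c5.png

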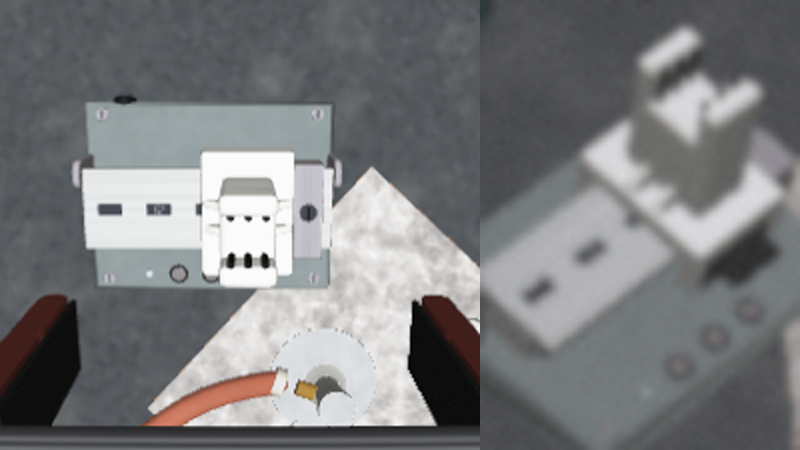

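The rest sits parallel on the rail. Its plate edge (crop u≈294) meets the stop's face, and the gripper is clear.

```bash
python3 -c "
from workcell import close_job
print(close_job())"
```

```text
the job is handed in; nothing more can be done
None
```

The rest is hooked and snapped onto the rail, slid up against the end stop and released, with the jars and bottle untouched; I handed the job in at about 13 s, and no verdict came back.

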